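# Load and close the gel casting stand

## Robot

A 6-joint arm with a two-finger parallel gripper is mounted at the origin on the work surface. World frame = base frame: x ahead of the robot, y to its left, z up, the work surface at z = 0. Lengths are in mm, angles in degrees, forces in N, time in s.
With the tool pointing down it reaches from about 350 to 850 mm from the base axis. Payload 8.1 kg.
Tool frame: the origin (TCP) lies at the centre of the arm's flange, where the gripper is bolted on; the fingertips stand 173 mm ahead of it and the grasp point (between the pads) lies 155 mm ahead of it; z points along the fingers, y is the line along which they close (so a half turn about z gives the same grasp; the last joint's range is limited). The gripper opens to 85 mm and grips with 20 to 120 N. Pads are 22 mm wide; open, the fingers measure 114 mm over their backs; the gripper's body (76 mm by 85 mm) begins 54 mm behind the grasp point. The pads swing forward as they close: fully open they stand 13 mm farther back than shut.
Start: joints at [65.294, 7.471, 85.268, -0, 87.261, -4.893], TCP at [203.349, 564.496, 404.692] pointing down, gripper open.
Joint ranges: [-169.43, 169.43], [-51.17, 129.36], [1.28, 143.12], [-76.62, 256.62], [0, 156.53], [-152.29, 152.29]. Speed limits (degrees/s): [136.94, 136.94, 159.86, 180, 180, 180].

## Interface

Orientations are given as [roll, pitch, yaw] about the fixed x, y, z axes, in that order (R = Rz(yaw) Ry(pitch) Rx(roll)).
In Python, from bench import * gives the robot as it stands.
- The arm moves only by the shell command python3 -m jog 'ROWS' [FORCE]. ROWS is text: rows parted by semicolons, each of 7 numbers parted by spaces: the shift along the tool's x, y, z scaled (see below), then the turn, a rotation vector about the tool's x, y, z scaled (see below), then the closure, from -1 (fully open) to 1 (shut). In form: tx ty tz wx wy wz hand; .... A call has 1 to 5 rows; each row shifts and turns the commanded pose from where the row before left it, along the tool's axes as they then stand; what a row does not reach is not made up. The controller multiplies each number of a shift by 0.1 m and each number of a turn by 60 degrees. A row lasts 1/8 s, in which the tool goes at most 62.5 mm and 10.7 degrees, less where a joint would pass 70% of its speed; a pose out of reach is approached as far as the arm can. A call with a number of a shift or a turn outside -1 to 1 is refused whole. A call with a gripper value outside its range is refused whole. The fingers move at their own pace and stop on an object; FORCE is the grip in N (left out, the last holds). Time passes only in rows, so rows that do not move let the fingers close. It gives the time, the measured TCP pose, the force, the opening and the grip force at its end, in the units of the state.
- sense(): the state, without advancing time (a new reading comes with each control period).
- snapshot(name): name is "scene" or "top" or "wrist"; returns a dict with "img" (384x512x3 uint8, red, green, blue), "fx", "fy", "cx", "cy" (pixels), "extrinsics" (4x4, takes a point from camera to world coordinates). Camera axes: x right, y down, z forward; pixel columns grow to the right and rows downward; lengths in mm; the calibration is good to about 2 mm. The wrist camera is an equidistant fisheye: a pixel r from the principal point sees the ray r / f radians off the axis. A picture is of the moment at which its call begins. There is no depth.
- hand_in(): hands the job in; it is judged then, once.
The state is a dict: "time": time; "joint_pos": joint angles; "qd": joint speeds; "joint_efforts": joint torques, N m; "tool_pos": TCP position; "tcp_rot": TCP orientation; "ft_force": force on the tool from outside, world axes, zero at the start; "wrist_torque": the same for the moment, N m; "finger_gap": finger opening in mm; "grip_force": force on a finger pad.
Only numpy, scipy, OpenCV 4.12 (cv2) and the standard library are available. Lean on these libraries where they do the work, as an engineer would, in place of code of your own. Each camera call takes 0.05 s, during which the arm holds its last target. There are 200 camera calls.

## Task

Swing the latch of the casting stand open, then stack every gel cassette from the bench flat in the stand, one on another, each squared up tight into the corner: a short edge against the far fence and a long edge against the two-part side fence. Then stand the metal closing bar on the base at the open end of the stack, on the latch side, pushed up tight against the stack with its end against the side fence as well, and swing the latch fully shut behind it. Leave the other things on the bench alone.

Things in the scene. Friction and masses are not known exactly. Their poses are not given: they have to be found in the camera images.
- stand: gel casting stand, fixed to the bench, at another place and turn each time: grey base plate 240 x 190 x 12 mm with aluminium fences, 12 mm thick, 36 mm high above the base. Frame: x towards the far fence (away from the robot), y left, z up. In the corner's frame the base reaches x -215 to +25, y -45 to +145 mm
- corner (a point): inner corner of the two fences, on top of the base (12 mm above the bench); axes as the stand's. Far fence: face in the plane x = 0, from y = 0 to 58 mm. Side fence: face in the plane y = 0, in two parts, x = -22 to 0 and x = -135 to -78 mm; the open notch between them, at the middle of the stack's long side, has room for a finger. The other two sides are open
- stack_home (a point): on top of the base, below the centre of a squared stack: 50 mm from the far fence, 28 mm from the side fence. Squared cassettes have their long side along the stand's x, in layers of 8 mm
- bar_home (a point): on top of the base, where the centre of the underside of the closing bar belongs: x -117, y +30 mm in the corner's frame, its 34 mm side along the stand's x, one 60 mm face against the stack, one end against the side fence's near part
- cassette1: gel cassette: flat rigid plate, grey plastic frame with a white gel window, 100 mm long (its x) x 56 mm wide (its y) x 8 mm thick, about 80 g; origin at the centre of its underside, z up. All cassettes are alike and symmetrical (half a turn makes no difference). There are 2 or 3 on the bench; one that is absent reads None
- cassette2: gel cassette: flat rigid plate, grey plastic frame with a white gel window, 100 mm long (its x) x 56 mm wide (its y) x 8 mm thick, about 80 g; origin at the centre of its underside, z up. All cassettes are alike and symmetrical (half a turn makes no difference). There are 2 or 3 on the bench; one that is absent reads None
- cassette3: gel cassette: flat rigid plate, grey plastic frame with a white gel window, 100 mm long (its x) x 56 mm wide (its y) x 8 mm thick, about 80 g; origin at the centre of its underside, z up. All cassettes are alike and symmetrical (half a turn makes no difference). There are 2 or 3 on the bench; one that is absent reads None
- cassette4: gel cassette: flat rigid plate, grey plastic frame with a white gel window, 100 mm long (its x) x 56 mm wide (its y) x 8 mm thick, about 80 g; origin at the centre of its underside, z up. All cassettes are alike and symmetrical (half a turn makes no difference). There are 2 or 3 on the bench; one that is absent reads None
- bar: closing bar: solid aluminium block, 34 mm (its x) x 60 mm (its y) x 34 mm high, about 0.19 kg; origin at the centre of its underside, z up; half a turn makes no difference
- latch (a joint): angle of the latch in rad: 0 = shut (starts at 0 to 0.2), 1.75 = its open stop; it stays where it is left (light friction, 1 N at the post). Open means beyond about 1.0; near 1.5 it is well clear of all other work. Seen from above it opens anticlockwise
- latch_pivot (a point): the latch's upright hinge axis, at the top of the base, at x = -144, y = -23 mm in the corner's frame. The latch is a level steel arm, 14 mm wide, its top 18 mm above the base; at 0 it points along the stand's +y, 3 mm clear of the near face of a bar that is home, at 1.57 along the stand's -x (towards the robot)
- latch_post (a point): centre of the top of the round black post (14 mm diameter, 34 mm tall, its top 52 mm above the base, 64 mm above the bench) on the latch arm, 125 mm from the pivot axis; take it from above or push it to swing the latch
- bottle: white bottle, 60 mm diameter, 130 mm high; bystander; origin at the centre of its underside
- tipbox: yellow pipette tip box with a clear lid, 85 x 120 x 70 mm; bystander; origin at the centre of its underside
- tuberack: green rack with tubes, 200 x 80 x 61 mm; bystander; origin at the centre of its underside
Things that resemble listed ones, but are neither listed nor needed, are in the scene too. Leave any red or yellow look-alike of the cassette3 alone. There is more than one size of the bar; the one meant has the size given above.

How it is judged (in metres and radians):
On the way, in this order (a step that is already met when the one before it is completed fails the run):
1. the latch is swung open (beyond 1.0 rad) (value of joint latch above 1 rad), for 0.2 s.
2. every cassette lies flat in the corner, squared against both fences (x of cassette1 in the frame of corner between -0.053 and -0.0475 m and y of cassette1 in the frame of corner between 0.0255 and 0.031 m and z of cassette1 in the frame of corner between -0.003 and 0.027 m and angle between the x axis of each of cassette1, cassette2, cassette3, cassette4 and the x axis of corner, either way round below 0.035 rad and angle between each of cassette1, cassette2, cassette3, cassette4's own z axis and vertical below 0.05 rad and x of cassette2 in the frame of corner between -0.053 and -0.0475 m and y of cassette2 in the frame of corner between 0.0255 and 0.031 m and z of cassette2 in the frame of corner between -0.003 and 0.027 m and x of cassette3 in the frame of corner between -0.053 and -0.0475 m and y of cassette3 in the frame of corner between 0.0255 and 0.031 m and z of cassette3 in the frame of corner between -0.003 and 0.027 m and x of cassette4 in the frame of corner between -0.053 and -0.0475 m and y of cassette4 in the frame of corner between 0.0255 and 0.031 m and z of cassette4 in the frame of corner between -0.003 and 0.027 m), for 0.2 s.
3. the closing bar stands home against the stack and the side fence (x of bar in the frame of corner between -0.121 and -0.1145 m and y of bar in the frame of corner between 0.0275 and 0.033 m and z of bar in the frame of corner between -0.003 and 0.003 m and angle between the x axis of bar and the x axis of corner, either way round below 0.05 rad and angle between bar's own z axis and vertical below 0.05 rad), for 0.2 s.
4. the latch is shut (value of joint latch below 0.08 rad), for 0.2 s.
At the end, for the whole second after the job is handed in: Every cassette present lies flat (tilt under 0.05 rad) in the corner, within 3 mm of both fences and within 0.035 rad of square; the closing bar stands on the base within 4 mm of the stack and 3 mm of the side fence, within 0.05 rad of square; the latch is under 0.08 rad; all at rest (all of step 2 and all of step 3 and linear speed of each of cassette1, cassette2, cassette3, cassette4, bar below 0.02 m/s and value of joint latch below 0.08 rad); the robot touches nothing.
It fails at once if the bottle is pushed away or tipped (distance of bottle from where it was at the start of the episode above 0.03 m or angle between bottle's own z axis and vertical above 0.5 rad).
It fails at once if the tip box is pushed away or tipped (distance of tipbox from where it was at the start of the episode above 0.03 m or angle between tipbox's own z axis and vertical above 0.5 rad).
It fails at once if the tube rack is pushed away or tipped (distance of tuberack from where it was at the start of the episode above 0.03 m or angle between tuberack's own z axis and vertical above 0.5 rad).
Of cassette1, cassette2, cassette3, cassette4 only 2 to 3 are there at a start; the rules pass over those that are not, and their reading is None.
At some moment in a run one of bar may be knocked a few centimetres aside while the robot is not near it.
Once in a run the grip may slacken for a moment while it holds something.
It also fails if it takes over 210 s, if anything falls off the work surface, if the arm or the gripper's body presses on something with over 40 N, if the wrist force passes 120 N, or if a joint passes its speed limit or range.

## Working session

There is one attempt and no reset: what is moved stays moved. The work goes in short steps, Python scripts to look and compute and a shell command to move; the robot and the scene stay as the last step left them, time stands still between calls to the robot, and variables do not carry over. Pictures are saved under pics/ and viewed, at most 14 in all, crops included, and the job is handed in when it is done.

```bash
ls; mkdir -p pics
python3 - <<'E'
from bench import *
import cv2
print(sense())
for n in("scene","top"):
    s=snapshot(n); cv2.imwrite(f"pics/{n}0.png",cv2.resize(s["img"][:,:,::-1],None,fx=1.5,fy=1.5,interpolation=cv2.INTER_CUBIC)); print(n,s["fx"],s["cx"],s["cy"],s["extrinsics"])
E
```

```text
pics
{'time': 0.0, 'joint_pos': array([ 6.52950656e+01,  7.51390131e+00,  8.53321565e+01,  4.70493070e-04,
        8.72618494e+01, -4.89453532e+00]), 'qd': array([ 0.12366744, -0.02021494, -0.03963917,  0.13482807,  0.02174494,
       -0.01333249]), 'joint_efforts': array([ 4.91608171e-04, -5.69427788e+01, -5.00535321e+01, -1.64412068e-04,
        1.54514064e-02, -2.07123854e-06]), 'tool_pos': array([203.23401116, 564.27003456, 403.62913928]), 'tcp_rot': array([-1.79892526e+02, -9.67504552e-03,  1.60189569e+02]), 'ft_force': array([-0.6868309 ,  0.00872044, -0.24150249]), 'wrist_torque': array([ 0.03583628,  0.01773364, -0.00888705]), 'grip_force': 0.0, 'finger_gap': 85.41585211637155}
scene 359.9185132549096 256.37580141234145 191.66067645359587 [[-5.35177328e-01  5.87754184e-01 -6.06737379e-01  1.19224618e+03]
 [ 8.44518663e-01  3.88700378e-01 -3.68375141e-01  3.41456655e+02]
 [ 1.93250180e-02 -7.09547064e-01 -7.04393007e-01  7.49574792e+02]
 [ 0.00000000e+00  0.00000000e+00  0.00000000e+00  1.00000000e+00]]
top 423.8364342095652 256.33053961672243 187.53589235298273 [[-2.01704142e-04 -9.85285567e-01  1.70916094e-01  3.98478624e+02]
 [-9.99900693e-01 -2.20970172e-03 -1.39183577e-02 -1.14872859e+01]
 [ 1.40912305e-02 -1.70901928e-01 -9.85187276e-01  1.16704863e+03]
 [ 0.00000000e+00  0.00000000e+00  0.00000000e+00  1.00000000e+00]]
```

View pics/top0.png

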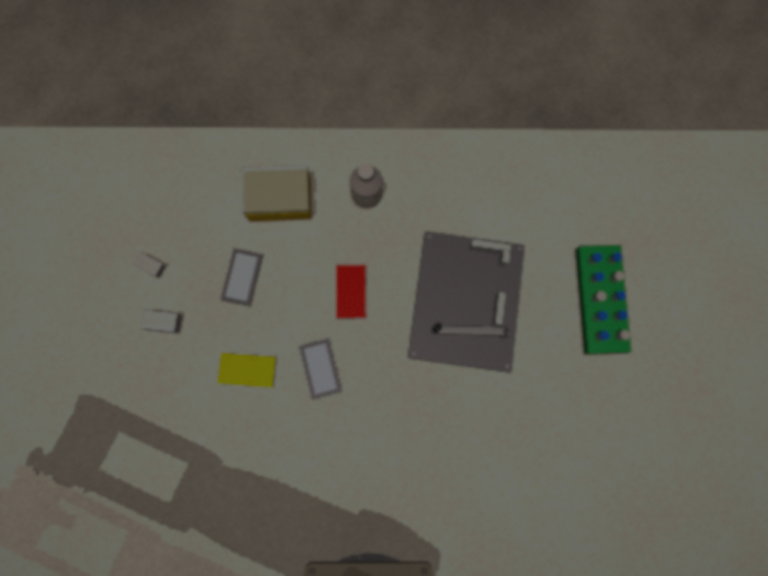

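View pics/scene0.png

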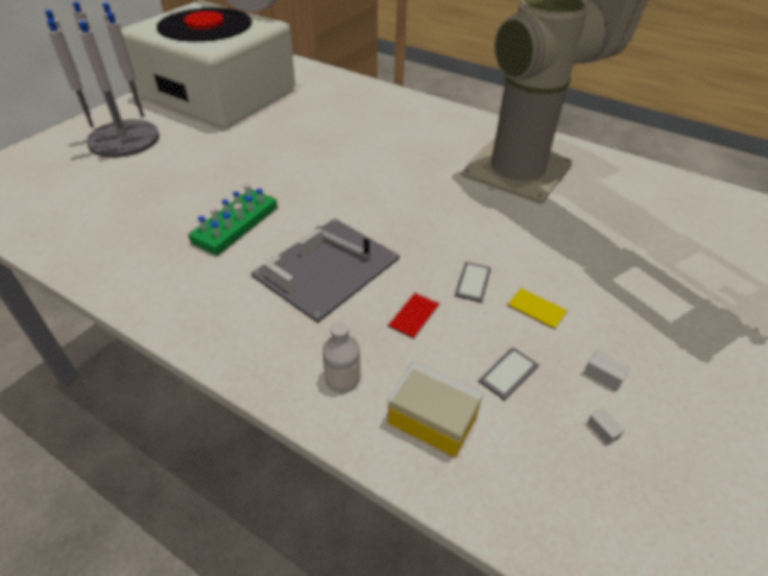

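The views show two grey/white cassettes at top px (242,277) and (320,368). The red (351,291) and yellow (247,369) plates are look-alikes. There are two bars, at (161,321) (larger) and (150,265) (smaller). The stand is at (467,300) with its latch post at (437,328), and the scene view agrees.

```bash
cat > h.py <<'E'
from bench import *
import cv2, numpy as np
def ray(s,uv,z):
    T=np.array(s["extrinsics"]); u,v=uv
    if s.get("wr"):
        d=np.array([(u-s["cx"])/s["fx"],(v-s["cy"])/s["fy"]]); r=np.hypot(*d); c=np.array([*(d/max(r,1e-9)*np.sin(r)),np.cos(r)])
    else: c=np.array([(u-s["cx"])/s["fx"],(v-s["cy"])/s["fy"],1])
    w=T[:3,:3]@c; return T[:3,3]+w*(z-T[2,3])/w[2]
def snap(n):
    s=dict(snapshot(n)); s["wr"]=n=="wrist"; return s
def rect(s,mask,z):
    "largest contour -> its world points at z -> minAreaRect (centre, long, short, angle of long side deg)"
    c=max(cv2.findContours(mask.astype(np.uint8),cv2.RETR_EXTERNAL,cv2.CHAIN_APPROX_NONE)[0],key=cv2.contourArea)
    p=np.array([ray(s,q[0],z)[:2] for q in c],np.float32); (x,y),(w,h),a=cv2.minAreaRect(p)
    if w<h: w,h,a=h,w,a+90
    return np.round([x,y,w,h,(a+90)%180-90],1)
def go(x,y,z,yaw=None,sym=180):
    "shift (in tool axes, in units of 0.1 m) and then turn wz (units of 60 deg) to the TCP target"
    st=sense(); p=st["tool_pos"]; r,pi,w=st["tcp_rot"]; 
    from scipy.spatial.transform import Rotation as R
    M=R.from_euler("xyz",[r,pi,w],degrees=True).as_matrix()
    d=M.T@(np.array([x,y,z])-p)/100
    dy=0 if yaw is None else (yaw-w+sym/2)%sym-sym/2
    print("at",np.round(p,1),"rpy",np.round([r,pi,w],1),"J6",round(st["joint_pos"][5],1),"| shift",np.round(d,3),"wz",round(-dy/60,3),"t",round(st["time"],1))
E
python3 - <<'E'
from h import *
s=snap("top"); im=s["img"]; hsv=cv2.cvtColor(im,cv2.COLOR_RGB2HSV)
def P(x,y): return im[int(y/1.5),int(x/1.5)], hsv[int(y/1.5),int(x/1.5)]
for n,q in dict(bench=(380,400),win=(242,275),frame=(226,290),base=(440,300),fence=(490,245),bar=(160,320),post=(437,328),arm=(470,331)).items(): print(n,*P(*q),np.round(ray(s,np.array(q)/1.5,12),0))
for n,(x,y) in dict(A=(242,277),B=(320,368),big=(161,321),small=(150,265)).items(): print(n,np.round(ray(s,(x/1.5,y/1.5),8)))
cv2.imwrite("pics/b.png",cv2.resize(np.hstack([im[145:255,265:360,::-1],im[155:265,80:175,::-1]]),None,fx=4,fy=4,interpolation=cv2.INTER_CUBIC))
E
```

```text
bench [111 108  96] [ 24  34 111] [384. -20.  12.]
win [110 112 113] [100   7 113] [610. 235.  12.]
frame [81 78 78] [ 0  9 81] [582. 263.  12.]
base [70 65 64] [ 5 22 70] [ 564. -130.   12.]
fence [109 110 103] [ 34  16 110] [ 668. -225.   12.]
bar [110 110 103] [ 30  16 110] [527. 380.  12.]
post [31 28 30] [160  25  31] [ 513. -124.   12.]
arm [92 88 85] [13 19 92] [ 507. -184.   12.]
A [607. 235.   8.]
B [440.  89.   8.]
big [525. 379.   8.]
small [629. 406.   8.]
```

View pics/b.png

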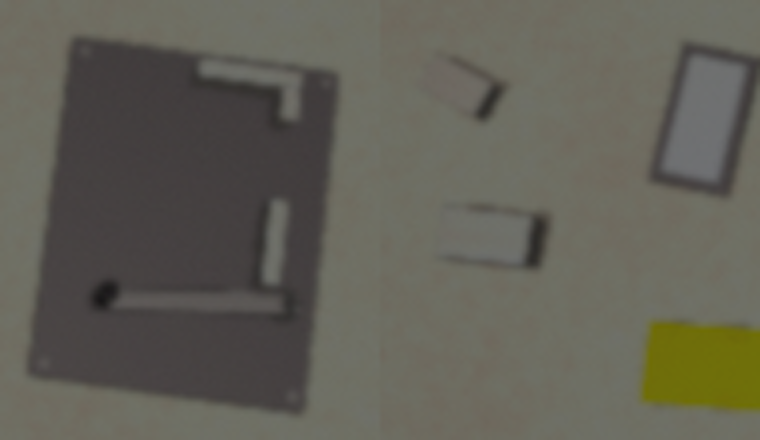

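The crop confirms it. The stand's base corners are at crop px (75,38), (337,72), (305,412) and (28,378), the latch post is at (104,294), and the lower bar measures about 62x35 mm, so it's the right one. The upper bar is smaller.

Run:
```python
from h import *
s=snap("top"); im=s["img"]; g=im.max(2)
m=np.zeros_like(g); m[140:260,265:360]=(g[140:260,265:360]<98)
m=cv2.morphologyEx(m,cv2.MORPH_CLOSE,np.ones((9,9),np.uint8))
b=rect(s,m,12); print("base",b)
pix=lambda x,y:(265+x/4-.4,145+y/4-.4)
K=[ray(s,pix(*q),12)[:2] for q in((75,38),(337,72),(305,412),(28,378))]; print(np.round(K),np.round(np.mean(K,0)))
th=np.degrees(np.arctan2(*((K[0]+K[1]-K[2]-K[3])[::-1]))); print("yaw",th)
a=np.radians(b[4]); R=np.array([[np.cos(a),-np.sin(a)],[np.sin(a),np.cos(a)]])
c=b[:2]-R@[-95,50]; print("corner",c,"pivot",c+R@[-144,-23],"stack",c+R@[-50,28],"bar",c+R@[-117,30])
pt=ray(s,pix(104,290),64)[:2]; v=R.T@(pt-c-R@[-144,-23]); print("post",pt,np.hypot(*v),"latch",np.arctan2(-v[0],v[1]))
gray=cv2.cvtColor(im,cv2.COLOR_RGB2HSV)
def box(x0,y0,x1,y1,f,z):
    m=np.zeros_like(g); m[y0:y1,x0:x1]=f[y0:y1,x0:x1]; return rect(s,cv2.morphologyEx(m,cv2.MORPH_CLOSE,np.ones((5,5),np.uint8)),z)
f=(gray[:,:,1]<22)
print("A",box(140,160,182,208,f,8)); print("B",box(194,220,232,270,f,8)); print("bar",box(88,200,125,226,f&(g>95),34)); print("small",box(85,165,113,188,f&(g>95),26))
```

```text
base [ 564.5 -178.3  242.4  193.3   -8. ]
[[ 694. -104.]
 [ 670. -287.]
 [ 434. -257.]
 [ 457.  -69.]] [ 564. -179.]
yaw -7.8351699600972955
corner [ 651.61681148 -241.03484803] pivot [ 505.81722826 -243.77008707] stack [ 606.00025487 -206.34868706] bar [ 539.93064047 -195.04355315]
post [ 511.63610417 -116.61226424] 127.29089214625395 latch 0.09389718909257178
A [614.4 233.  110.   62.9 -15.2]
B [452.1  99.4 135.2  71.8  18.1]
bar [528.8 377.6  60.2  43.1  86. ]
small [597.  382.6   2.7   0.  -89.9]
```

```bash
python3 -c "
from h import *
go(511.6,-116.6,404,87.4)"
```

```text
at [203.3 564.4 404. ] rpy [-179.9   -0.   160.2] J6 -4.9 | shift [-5.209 -5.362  0.006] wz 1.213 t 0.2
```

```bash
python3 -m jog '-.4 -.41 0 0 0 0 -1;-.4 -.41 0 0 0 0 -1;-.4 -.41 0 0 0 0 -1;-.4 -.41 0 0 0 0 -1;-.4 -.41 0 0 0 0 -1' >/dev/null; python3 -m jog '-.4 -.41 0 0 0 0 -1;-.4 -.41 0 0 0 0 -1;-.4 -.41 0 0 0 0 -1;-.4 -.41 0 0 0 0 -1;-.4 -.41 0 0 0 0 -1'>/dev/null;python3 -m jog '-.4 -.41 0 0 0 0 -1;-.4 -.41 0 0 0 0 -1;-.4 -.41 0 0 0 0 -1;0 0 0 0 0 .17 -1;0 0 0 0 0 .17 -1'; python3 -m jog '0 0 0 0 0 .17 -1;0 0 0 0 0 .17 -1;0 0 0 0 0 .17 -1;0 0 0 0 0 .17 -1;0 0 0 0 0 .17 -1'; python3 -m jog '0 0 0 0 0 .02 -1;0 0 0 0 0 0 -1'
python3 - <<'E'
from h import *
go(511.6,-116.6,215,87.4)
s=snap("wrist"); print(s["fx"],s["cx"],s["cy"],np.round(s["extrinsics"],2)); cv2.imwrite("pics/w1.png",s["img"][:,:,::-1])
s=snap("top"); cv2.imwrite("pics/t1.png",s["img"][:,:,::-1])
E
```

```text
time: 2.08
tool_pos: [512.0, -114.2, 404.1]
tcp_rot: [-180.0, -0.1, 139.4]
ft_force: [0.0, 0.2, 0.8]
finger_gap: 85.5
grip_force: 0.0
time: 2.7
tool_pos: [511.8, -113.2, 404.5]
tcp_rot: [-180.0, -0.0, 88.4]
ft_force: [0.5, 0.0, 0.5]
finger_gap: 85.6
grip_force: 0.0
time: 2.95
tool_pos: [511.9, -113.2, 404.6]
tcp_rot: [-180.0, -0.0, 87.8]
ft_force: [-0.0, -0.4, -0.4]
finger_gap: 85.5
grip_force: 0.0
at [ 511.9 -113.2  404.6] rpy [-180.    -0.    87.8] J6 -15.9 | shift [-3.400e-02 -1.000e-03  1.896e+00] wz 0.006 t 3.0
297.3186396354542 262.7828905593132 186.19534335181856 [[ 1.0000e+00 -4.0000e-02 -1.0000e-02  5.1451e+02]
 [-4.0000e-02 -9.6000e-01 -2.8000e-01 -4.3640e+01]
 [ 0.0000e+00  2.8000e-01 -9.6000e-01  3.7436e+02]
 [ 0.0000e+00  0.0000e+00  0.0000e+00  1.0000e+00]]
```

View pics/w1.png

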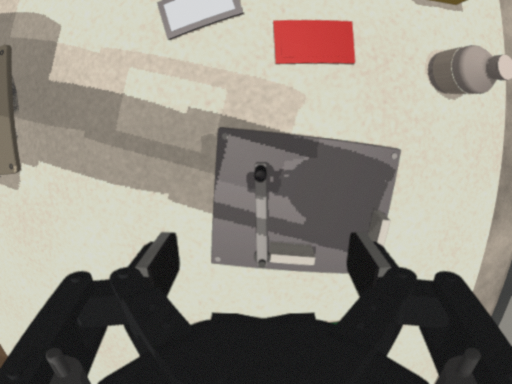

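The wrist view shows the post top at px (261,172), the pivot near (262,262), and the base corners at (220,128), (399,150) and (213,263).

Run:
```python
from h import *
s=snap("wrist")
print("post",ray(s,(261,170.5),64)); print("pivot",ray(s,(262,262),30))
for q in((220,128),(399,150),(213,263)): print(ray(s,q,12))
```

```text
post [ 509.9346844  -115.10123633   64.        ]
pivot [ 505.54538238 -247.28495704   30.        ]
[461.21725982 -71.45439744  12.        ]
[ 692.58946728 -104.98640901   12.        ]
[ 435.50812665 -257.97640528   12.        ]
```

```bash
python3 -m jog '-.03 -.01 .5 0 0 0 -1;0 0 .5 0 0 0 -1;0 0 .5 0 0 0 -1;0 0 .38 0 0 0 -1;0 0 0 0 0 0 0.5' 40 >/dev/null;  python3 -m jog '0 0 0 0 0 0 1;0 0 0 0 0 0 1;0 0 0 0 0 0 1;0 0 0 0 0 0 1;0 0 0 0 0 0 1' 40
```

```text
time: 4.35
tool_pos: [511.7, -116.4, 218.6]
tcp_rot: [179.8, 0.0, 87.6]
ft_force: [-1.1, 1.5, 6.5]
finger_gap: 11.9
grip_force: 38.9
```

```bash
for i in 1 2 3; do python3 -m jog '-.005 -.109 0 0 0 -.083 1;-.005 -.109 0 0 0 -.083 1;-.005 -.109 0 0 0 -.083 1;-.005 -.109 0 0 0 -.083 1;-.005 -.109 0 0 0 -.083 1'; done; python3 -m jog '-.005 -.109 0 0 0 -.083 1;-.005 -.109 0 0 0 -.083 1;0 0 0 0 0 0 1'
python3 - <<'E'
from h import *
s=snap("top"); cv2.imwrite("pics/t2.png",cv2.resize(s["img"][130:290,180:400,::-1],None,fx=3,fy=3))
E
```

```text
time: 4.97
tool_pos: [457.9, -125.3, 218.5]
tcp_rot: [179.9, 0.0, 112.7]
ft_force: [-2.5, 5.9, 10.5]
finger_gap: 11.8
grip_force: 40.2
time: 5.6
tool_pos: [412.7, -156.1, 218.3]
tcp_rot: [179.9, -0.2, 137.6]
ft_force: [-12.4, 11.8, 22.7]
finger_gap: 12.0
grip_force: 41.3
time: 6.22
tool_pos: [385.0, -203.5, 217.8]
tcp_rot: [180.0, -0.2, 162.5]
ft_force: [-15.6, 8.2, 21.3]
finger_gap: 11.8
grip_force: 40.3
time: 6.6
tool_pos: [379.7, -225.6, 217.8]
tcp_rot: [-180.0, -0.3, 172.3]
ft_force: [-21.2, 5.2, 22.6]
finger_gap: 12.7
grip_force: 40.6
```

View pics/t2.png

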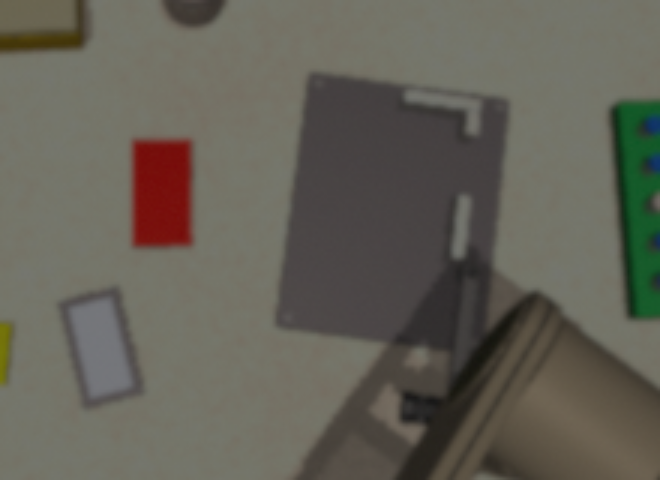

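The latch points along -x at about (470,330) in the crop, so it's open. Next is cassette B, around crop px (100,345).

```bash
python3 -m jog '0 0 0 0 0 0 0;0 0 0 0 0 0 -1;0 0 -.5 0 0 0 -1;0 0 -.5 0 0 0 -1;0 0 -.4 0 0 0 -1'; python3 -c "
from h import *
go(440,89,330,192)"
```

```text
time: 7.28
tool_pos: [381.6, -224.9, 359.1]
tcp_rot: [-179.9, 0.1, 172.3]
ft_force: [0.9, 0.3, -0.2]
finger_gap: 85.3
grip_force: 0.0
at [ 381.6 -224.9  359.1] rpy [-1.799e+02  1.000e-01  1.723e+02] J6 -119.4 | shift [-0.156  3.19   0.288] wz -0.329 t 7.3
```

```bash
python3 -m jog '-.03 .53 0 0 0 0 -1;-.03 .53 0 0 0 0 -1;-.03 .53 0 0 0 0 -1;-.03 .53 .1 0 0 0 -1;-.03 .53 .1 0 0 0 -1' >/dev/null; python3 -m jog '0 .54 0.1 0 0 0 -1;0 0 0 0 0 -.165 -1;0 0 0 0 0 -.165 -1;0 0 0 0 0 0 -1'
python3 - <<'E'
from h import *
s=snap("wrist"); cv2.imwrite("pics/w2.png",s["img"][:,:,::-1]); np.savez("w2.npz",**s)
E
```

```text
time: 8.4
tool_pos: [439.2, 89.4, 326.7]
tcp_rot: [180.0, 0.0, -168.0]
ft_force: [0.5, 0.2, -0.1]
finger_gap: 85.6
grip_force: 0.0
```

View pics/w2.png

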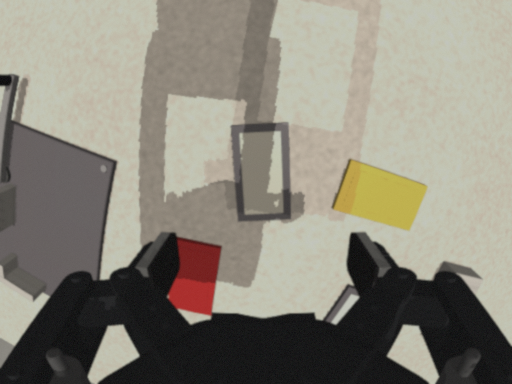

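Cassette B is in shadow, with frame corners at (232,125), (289,122), (291,218) and (238,221).

```bash
cat >> h.py <<'E'
def quad(s,Q,z):
    "corners in order: two at one short edge, then the two at the other"
    P=np.array([ray(s,q,z)[:2] for q in Q]); d=P[0]+P[1]-P[2]-P[3]
    print("centre",np.round(P.mean(0),1),"long angle",round(np.degrees(np.arctan2(d[1],d[0])),1),"sides",np.round([np.hypot(*(P[i]-P[i-1])) for i in range(4)],1)); return P.mean(0)
E
python3 - <<'E'
from h import *
s=dict(np.load("w2.npz")); s["wr"]=True
c=quad(s,[(232,125),(289,122),(291,218),(238,221)],8)
go(c[0],c[1],190,None)
E
```

```text
centre [438.7  88.6] long angle -165.7 sides [99.8 55.3 99.3 55.7]
at [439.2  89.2 326.8] rpy [ 180.     0.  -168.2] J6 -96.9 | shift [ 0.007 -0.005  1.368] wz 0.0 t 8.4
```

```bash
python3 -m jog '.007 0 .5 0 0 -.04 -1;0 0 .5 0 0 0 -1;0 0 .4 0 0 0 -1;0 0 .16 0 0 0 -1;0 0 0 0 0 0 0' 40 ; python3 -m jog '0 0 0 0 0 0 1;0 0 0 0 0 0 1;0 0 0 0 0 0 1;0 0 0 0 0 0 1' 60;  python3 -m jog '0 0 -.4 0 0 0 1;0 0 -.5 0 0 0 1;0 0 -.2 0 0 0 1;0 0 0 0 0 0 1'; python3 -c "
from h import *
go(606-10*.99,-206.3+8,260,172)
s=snap('wrist'); cv2.imwrite('pics/w3.png',s['img'][:,:,::-1])"
```

```text
time: 9.07
tool_pos: [438.3, 88.8, 170.3]
tcp_rot: [180.0, -0.1, -165.7]
ft_force: [-0.3, -0.6, 0.2]
finger_gap: 69.8
grip_force: 0.0
time: 9.57
tool_pos: [440.0, 89.1, 172.9]
tcp_rot: [-180.0, 0.2, -165.6]
ft_force: [-0.4, -0.5, 6.6]
finger_gap: 53.4
grip_force: 63.9
time: 10.07
tool_pos: [439.7, 89.0, 283.5]
tcp_rot: [-179.9, 0.3, -165.6]
ft_force: [0.0, -0.0, -0.9]
finger_gap: 53.3
grip_force: 63.6
at [439.7  89.  283.5] rpy [-179.9    0.3 -165.6] J6 -99.5 | shift [-0.797 -3.172  0.243] wz 0.374 t 10.1
```

View pics/w3.png

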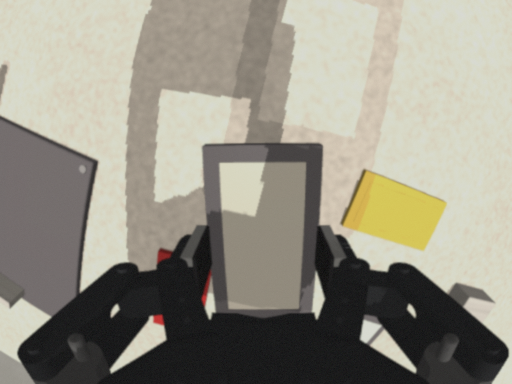

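Gripped squarely. Carrying it to the stand.

```bash
cat >> h.py <<'E'
C=np.array([651.6,-241.0]); Y=np.radians(-8.0); RS=np.array([[np.cos(Y),-np.sin(Y)],[np.sin(Y),np.cos(Y)]])
def W(x,y): return C+RS@[x,y]
def where():
    st=sense(); p=st["tool_pos"]; q=RS.T@(p[:2]-C); f=RS.T@st["ft_force"][:2]; print("stand xy",np.round(q,1),"z",round(p[2],1),"yaw-rel",round((st["tcp_rot"][2]+8+90)%180-90,2),"F",np.round([*f,st["ft_force"][2]],1),"gap",round(st["finger_gap"],1),"t",round(st["time"],1))
E
python3 -m jog '-.13 -.53 0 0 0 0 1;-.13 -.53 0 0 0 0 1;-.13 -.53 0 0 0 0 1;-.13 -.53 0 0 0 0 1;-.13 -.53 0 0 0 0 1'>/dev/null;python3 -m jog '-.13 -.53 0 0 0 0 1;0 0 0 0 0 .125 1;0 0 0 0 0 .125 1;0 0 0 0 0 .125 1;0 0 0 0 0 0 1'; python3 -c "
from h import *
where();go(*W(-60,36),188,172)"
```

```text
time: 11.38
tool_pos: [592.8, -199.3, 278.4]
tcp_rot: [179.9, -0.2, 172.0]
ft_force: [0.7, 0.7, -0.7]
finger_gap: 54.0
grip_force: 63.6
stand xy [-64.   33.1] z 278.4 yaw-rel -0.02 F [ 0.6  0.8 -0.7] gap 54.0 t 11.4
at [ 592.8 -199.3  278.4] rpy [179.9  -0.2 172. ] J6 -105.3 | shift [-0.043  0.028  0.904] wz -0.0 t 11.4
```

```bash
python3 -m jog '-.04 .03 .4 0 0 0 1;0 0 .3 0 0 0 1;0 0 .15 0 0 0 1;0 0 .06 0 0 0 1;0 0 0 0 0 0 1'; python3 -c "
from h import *
where()
s=snap('wrist'); cv2.imwrite('pics/w4.png',s['img'][:,:,::-1])"
```

```text
time: 12.0
tool_pos: [598.0, -197.3, 190.1]
tcp_rot: [-180.0, 0.0, 172.0]
ft_force: [-0.1, -0.9, 0.0]
finger_gap: 53.4
grip_force: 63.6
stand xy [-59.2  35.8] z 190.1 yaw-rel -0.02 F [ 0.1 -0.9  0. ] gap 53.4 t 12.0
```

View pics/w4.png

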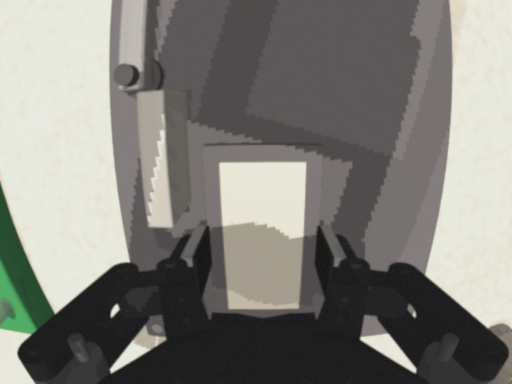

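The near fence part is at px (163,160) with the cassette edge about 7 mm off it, parallel. Lowering, then pushing home.

```bash
python3 -m jog '0 0 .035 0 0 0 1;0 0 0 0 0 0 1'>/dev/null; python3 -c "
from h import *
where()"; python3 -m jog '-.05 0 0 0 0 0 1;-.03 0 0 0 0 0 1;0 0 0 0 0 0 1'>/dev/null; python3 -c "
from h import *
where()"; python3 -m jog '-.03 0 0 0 0 0 1;0 0 0 0 0 0 1'>/dev/null; python3 -c "
from h import *
where()"; python3 -m jog '0 -.05 0 0 0 0 1;0 -.02 0 0 0 0 1;0 0 0 0 0 0 1'>/dev/null; python3 -c "
from h import *
where()"
```

```text
stand xy [-59.2  35.9] z 186.7 yaw-rel -0.05 F [-0.5 -0.  -1.5] gap 53.6 t 12.3
stand xy [-51.   35.9] z 186.4 yaw-rel -0.05 F [-0.2  0.1 -1.2] gap 53.5 t 12.7
stand xy [-49.1  36. ] z 185.5 yaw-rel -0.06 F [-5.1  0.2 -0.1] gap 53.6 t 12.9
stand xy [-49.2  29. ] z 185.4 yaw-rel -0.06 F [-4.2  0.4 -0.8] gap 53.4 t 13.3
```

```bash
python3 -m jog '0 -.02 0 0 0 0 1;0 0 0 0 0 0 1'>/dev/null; python3 -c "
from h import *
where()"; python3 -m jog '-.01 -.015 0 0 0 0 1;0 0 0 0 0 0 1'>/dev/null; python3 -c "
from h import *
where()"; python3 -m jog '0 -.01 0.01 0 0 0 1;0 0 0 0 0 0 1'>/dev/null; python3 -c "
from h import *
where()"
```

```text
stand xy [-49.2  27.1] z 185.3 yaw-rel -0.06 F [-5.9  1.2 -0.6] gap 53.6 t 13.6
stand xy [-48.7  26.3] z 185.1 yaw-rel -0.04 F [-10.2   5.5   3.1] gap 53.6 t 13.8
stand xy [-48.7  26. ] z 185.0 yaw-rel -0.01 F [-13.4   9.9  10.4] gap 53.6 t 14.1
```

```bash
python3 -m jog '0 0 0 0 0 0 .2;0 0 0 0 0 0 -1;0 0 0 0 0 0 -1;0 0 0 0 0 0 -1'; python3 -m jog '0 0 -.4 0 0 0 -1;0 0 -.6 0 0 0 -1;0 0 -.6 0 0 0 -1;0 0 0 0 0 0 -1'; python3 -c "
from h import *
where(); s=snap('wrist'); cv2.imwrite('pics/w5.png',s['img'][:,:,::-1]);np.savez('w5.npz',**s)
go(607,235,340,-15-180)"
```

```text
time: 14.55
tool_pos: [608.4, -210.6, 185.6]
tcp_rot: [-180.0, 0.1, 171.9]
ft_force: [-0.2, 0.2, 0.4]
finger_gap: 85.5
grip_force: 0.0
time: 15.05
tool_pos: [610.1, -211.2, 353.5]
tcp_rot: [-179.8, 0.7, 171.9]
ft_force: [0.8, -0.1, -0.8]
finger_gap: 85.5
grip_force: 0.0
stand xy [-45.3  23.7] z 353.5 yaw-rel -0.06 F [ 0.8 -0.  -0.8] gap 85.5 t 15.1
at [ 609.2 -210.8  349.5] rpy [-179.9    0.4  171.9] J6 -105.6 | shift [0.648 4.412 0.081] wz 0.116 t 15.1
```

View pics/w5.png

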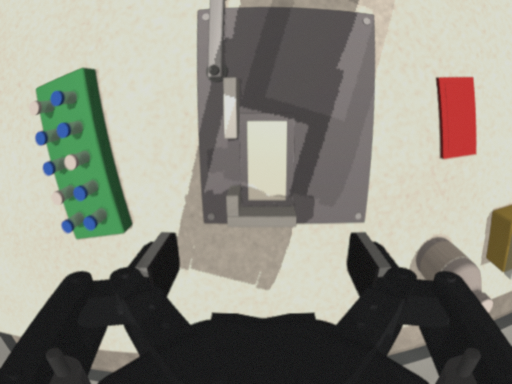

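The cassette sits in the corner, window at (267,160). On to cassette A.

```bash
for i in 1; do python3 -m jog '.08 .55 0 0 0 0 -1;.08 .55 0 0 0 0 -1;.08 .55 0 0 0 0 -1;.08 .55 0 0 0 0 -1;.08 .55 0 0 0 0 -1'; python3 -m jog '.08 .55 0 0 0 0 -1;.08 .55 0 0 0 0 -1;.08 .55 0 0 0 0 -1;0 0 .1 0 0 .116 -1;0 0 0 0 0 0 -1'; done
python3 - <<'E'
from h import *
s=snap("wrist"); cv2.imwrite("pics/w6.png",s["img"][:,:,::-1]); np.savez("w6.npz",**s); where()
E
```

```text
time: 15.72
tool_pos: [606.3, 69.3, 343.2]
tcp_rot: [-180.0, -0.1, 171.9]
ft_force: [0.7, 0.4, 0.3]
finger_gap: 85.7
grip_force: 0.0
time: 16.35
tool_pos: [605.4, 234.8, 332.0]
tcp_rot: [-179.8, -0.2, 165.1]
ft_force: [-0.9, 0.7, 0.3]
finger_gap: 85.8
grip_force: 0.0
stand xy [-111.5  464.2] z 333.0 yaw-rel -6.86 F [0.  0.4 0.4] gap 85.2 t 16.4
```

View pics/w6.png

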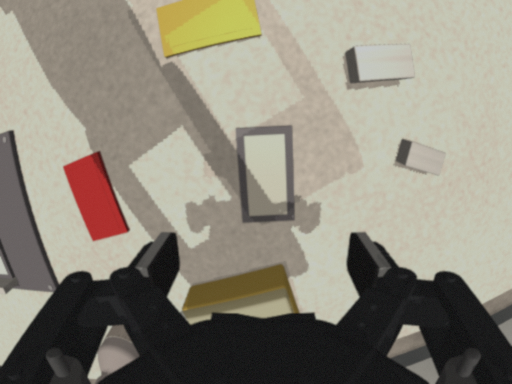

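Cassette A's corners are (237,127), (292,125), (295,220) and (241,222). The tip box is about 40 mm beyond it.

Run:
```python
from h import *
s=dict(np.load("w6.npz")); s["wr"]=True
c=quad(s,[(237,127),(292,125),(295,220),(241,222)],8)
print(ray(s,(235,307),0),ray(s,(240,288),70))
go(c[0],c[1],171,None)
```

```text
centre [607.5 236.6] long angle 167.3 sides [100.6  54.4 100.5  57.9]
[765.60619582 153.97855757   0.        ] [691.58196857 188.59433156  70.        ]
at [605.8 234.2 333. ] rpy [-179.9   -0.2  165.1] J6 -58.5 | shift [-0.015  0.031  1.62 ] wz 0.0 t 16.4
```

```bash
python3 -m jog '-.015 .03 .5 0 0 -.037 -1;0 0 .5 0 0 0 -1;0 0 .4 0 0 0 -1;0 0 .2 0 0 0 -1;0 0 0 0 0 0 0' 40 ; python3 -m jog '0 0 0 0 0 0 1;0 0 0 0 0 0 1;0 0 0 0 0 0 1;0 0 0 0 0 0 1' 60;  python3 -m jog '0 0 -.4 0 0 0 1;0 0 -.5 0 0 0 1;0 0 -.5 0 0 0 1;0 0 0 0 0 0 1'; python3 -c "
from h import *
go(*W(-59,35.5),300,172)
s=snap('wrist'); cv2.imwrite('pics/w7.png',s['img'][:,:,::-1])"
```

```text
time: 17.02
tool_pos: [608.1, 236.0, 173.8]
tcp_rot: [-179.9, -0.1, 167.2]
ft_force: [-0.0, 0.6, -0.1]
finger_gap: 69.6
grip_force: 0.0
time: 17.52
tool_pos: [611.7, 237.3, 181.5]
tcp_rot: [179.8, 0.5, 167.2]
ft_force: [-0.0, -1.9, 12.7]
finger_gap: 0.0
grip_force: 6.2
time: 18.02
tool_pos: [611.0, 237.6, 325.0]
tcp_rot: [179.6, 0.7, 167.2]
ft_force: [0.3, 0.0, 0.3]
finger_gap: 0.1
grip_force: 0.0
at [611.  237.6 325. ] rpy [179.6   0.7 167.2] J6 -60.5 | shift [-0.834 -4.275  0.229] wz -0.08 t 18.0
```

View pics/w7.png

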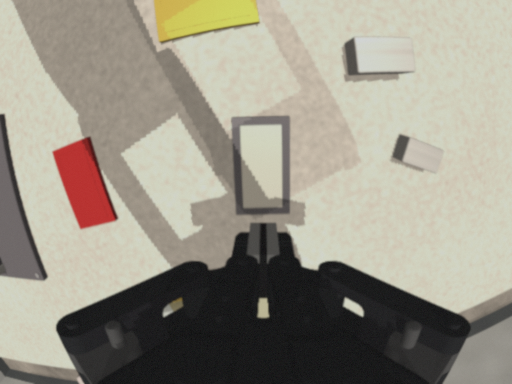

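It missed: the fingers closed just above the plate, with the TCP 3 mm too high. The cassette is still in place, corners (233,117), (290,116), (289,213) and (237,214).

```bash
python3 -m jog '0 0 0 0 0 0 -1;0 0 0 0 0 0 -1;0 0 0 0 0 0 -1;0 0 0 0 0 0 -1'
python3 - <<'E'
from h import *
s=snap("wrist"); 
c=quad(s,[(233,117),(290,116),(289,213),(237,214)],8)
go(c[0],c[1],169,None)
E
```

```text
time: 18.58
tool_pos: [608.4, 236.9, 314.4]
tcp_rot: [-180.0, -0.1, 167.2]
ft_force: [-0.2, 0.5, 0.2]
finger_gap: 72.3
grip_force: 0.0
centre [598.1 238.1] long angle 168.0 sides [95.4 52.7 95.2 51.9]
at [608.5 236.9 314.6] rpy [-180.    -0.   167.2] J6 -60.4 | shift [ 0.103 -0.011  1.456] wz 0.0 t 18.6
```

Run:
```python
from h import *
s=snap("wrist"); s["extrinsics"]=np.array(s["extrinsics"]); s["extrinsics"][:3,3]+=[2.5,.7,10.4]
c=quad(s,[(233,117),(290,116),(289,213),(237,214)],8)
go(c[0],c[1],169,None)
cv2.imwrite("pics/w8.png",s["img"][:,:,::-1])
```

```text
centre [603.  238.3] long angle 168.0 sides [99.1 54.7 98.8 53.9]
at [608.5 236.9 314.8] rpy [-180.    -0.   167.2] J6 -60.4 | shift [5.600e-02 1.000e-03 1.458e+00] wz 0.0 t 18.7
```

```bash
cat >> h.py <<'E'
def plate(s,u0,v0,u1,v1,z,t):
    im=s["img"]; m=np.zeros(im.shape[:2],np.uint8); m[v0:v1,u0:u1]=im.max(2)[v0:v1,u0:u1]<t
    print("t",t,rect(s,m,z))
E
python3 - <<'E'
from h import *
s=snap("wrist"); print(s["img"][165,220:310:3].max(1))
for t in(100,110,120,130): plate(s,205,90,320,232,8,t)
E
```

```text
[124 123 122 120 128 122  67  66 106 178 197 197 198 197 197 198 198 196
 199 198 198 196 168 105 106 169 184 186 188 186]
t 100 [618.9 236.7  77.9  55.7 -11.4]
t 110 [612.7 237.4  92.3  56.1 -10.4]
t 120 [608.9 238.2 100.4  57.8 -10.5]
t 130 [595.3 228.5 129.9  87.1  -5.7]
```

```bash
python3 -m jog '0 .012 .5 0 0 -.036 -1;0 0 .5 0 0 0 -1;0 0 .3 0 0 0 -1;0 0 .12 0 0 0 -1;0 0 0 0 0 0 -1' >/dev/null; python3 -m jog '0 0 0 0 0 0 -1;0 0 .03 0 0 0 -1;0 0 0 0 0 0 -1' 60; python3 -c "
from h import *
where()"; python3 -m jog '0 0 0 0 0 0 .2;0 0 0 0 0 0 1;0 0 0 0 0 0 1;0 0 0 0 0 0 1;0 0 0 0 0 0 1'
```

```text
time: 19.73
tool_pos: [609.1, 238.2, 170.9]
tcp_rot: [180.0, 0.1, 169.4]
ft_force: [-0.5, 0.2, -0.5]
finger_gap: 85.6
grip_force: 0.0
stand xy [-108.8  468.6] z 170.9 yaw-rel -2.63 F [-0.5  0.1 -0.5] gap 85.6 t 19.7
time: 20.35
tool_pos: [609.2, 238.2, 170.9]
tcp_rot: [180.0, 0.1, 169.4]
ft_force: [-0.1, -0.0, 5.0]
finger_gap: 54.0
grip_force: 63.7
```

```bash
python3 -m jog '0 0 -.2 0 0 0 1;0 0 -.5 0 0 0 1;0 0 -.5 0 0 0 1;0 0 -.4 0 0 0 1;0 0 0 0 0 0 1'>/dev/null; python3 -m jog '0 0 0 0 0 0 1;0 0 0 0 0 0 1'; python3 -c "
from h import *
go(*W(-59,35.5),300,172)"
```

```text
time: 21.22
tool_pos: [608.1, 237.8, 328.2]
tcp_rot: [-179.9, -0.2, 169.4]
ft_force: [-0.5, -0.5, -0.2]
finger_gap: 53.9
grip_force: 63.5
at [608.1 237.8 328.2] rpy [-179.9   -0.2  169.4] J6 -62.5 | shift [-0.706 -4.298  0.286] wz -0.044 t 21.2
```

```bash
python3 -m jog '-.078 -.477 0 0 0 -.044 1;-.058 -.48 0 0 0 0 1;-.058 -.48 0 0 0 0 1;-.058 -.48 0 0 0 0 1;-.058 -.48 0 0 0 0 1'>/dev/null;  python3 -m jog '-.058 -.48 0 0 0 0 1;-.058 -.48 0 0 0 0 1;-.058 -.48 0 0 0 0 1;-.058 -.48 0.2 0 0 0 1;0 0 0 0 0 0 1'>/dev/null; python3 -m jog '0 0 0 0 0 0 1;0 0 0 0 0 0 1'; python3 -c "
from h import *
where();go(*W(-59,35.5),205,172)"
```

```text
time: 22.72
tool_pos: [600.5, -195.8, 310.2]
tcp_rot: [180.0, -0.0, 172.1]
ft_force: [0.1, 0.2, -0.9]
finger_gap: 53.8
grip_force: 63.6
stand xy [-56.9  37.7] z 310.2 yaw-rel 0.08 F [ 0.   0.2 -0.9] gap 53.8 t 22.7
at [ 600.5 -195.8  310.2] rpy [180.   -0.  172.1] J6 -104.8 | shift [ 0.021 -0.022  1.052] wz 0.001 t 22.7
```

```bash
python3 -m jog '.02 -.02 .4 0 0 0 1;0 0 .4 0 0 0 1;0 0 .25 0 0 0 1;0 0 .1 0 0 0 1;0 0 0 0 0 0 1'>/dev/null; python3 -m jog '0 0 .02 0 0 0 1;0 0 0 0 0 0 1'>/dev/null; python3 -c "
from h import *
where()"; python3 -m jog '-.04 0 0 0 0 0 1;-.02 0 0 0 0 0 1;0 0 0 0 0 0 1'>/dev/null; python3 -c "
from h import *
where()"; python3 -m jog '-.02 0 0 0 0 0 1;0 0 0 0 0 0 1'>/dev/null; python3 -c "
from h import *
where()"
```

```text
stand xy [-58.4  34.4] z 194.6 yaw-rel 0.01 F [ 0.8  0.1 -1.2] gap 53.9 t 23.6
stand xy [-52.7  34.4] z 193.3 yaw-rel 0.01 F [ 0.5  0.  -0.9] gap 53.6 t 24.0
stand xy [-50.9  34.5] z 193.2 yaw-rel 0.01 F [ 0.  -0.3 -0.9] gap 53.8 t 24.2
```

```bash
python3 -m jog '0 0 .015 0 0 0 1;-.02 0 0 0 0 0 1;0 0 0 0 0 0 1'>/dev/null; python3 -c "
from h import *
where()"; python3 -m jog '-.015 0 0 0 0 0 1;0 -.05 0 0 0 0 1;0 0 0 0 0 0 1'>/dev/null; python3 -c "
from h import *
where()"; python3 -m jog '-.01 -.02 0 0 0 0 1;0 0 0 0 0 0 1'>/dev/null; python3 -c "
from h import *
where()"
```

```text
stand xy [-49.6  34.5] z 191.1 yaw-rel 0.01 F [-6.2  0.1 -0.4] gap 53.8 t 24.6
stand xy [-49.   30.5] z 190.9 yaw-rel 0.06 F [-12.9   5.6   5.9] gap 53.7 t 25.0
stand xy [-48.5  29.8] z 190.9 yaw-rel 0.1 F [-18.1  13.3  11.5] gap 54.2 t 25.2
```

```bash
python3 -m jog '.035 0 0 0 0 0 1;0 0 -.01 0 0 0 1;0 0 0 0 0 0 1'>/dev/null; python3 -c "
from h import *
where()"; python3 -m jog '0 -.02 0 0 0 0 1;0 0 0 0 0 0 1'>/dev/null; python3 -c "
from h import *
where()";  python3 -m jog '0 -.02 0 0 0 0 1;0 0 0 0 0 0 1'>/dev/null; python3 -c "
from h import *
where()"
```

```text
stand xy [-50.   27.4] z 192.6 yaw-rel -0.0 F [-1.3  0.7 -1.4] gap 53.9 t 25.6
stand xy [-50.   25.9] z 192.5 yaw-rel 0.01 F [-2.3  4.1 -0. ] gap 53.9 t 25.9
stand xy [-50.   25.3] z 192.4 yaw-rel 0.06 F [-2.3 11.5  1. ] gap 54.0 t 26.1
```

```bash
python3 -m jog '-.015 .005 .015 0 0 0 1;0 0 0 0 0 0 1'>/dev/null; python3 -c "
from h import *
where()"; python3 -m jog '0 0 0 0 0 0 .2;0 0 0 0 0 0 -1;0 0 0 0 0 0 -1;0 0 0 0 0 0 -1'; python3 -m jog '0 0 -.4 0 0 0 -1;0 0 -.6 0 0 0 -1;0 0 -.4 0 0 0 -1;0 0 0 0 0 0 -1;0 0 0 0 0 0 -1' >/dev/null; python3 -m jog '0 0 0 0 0 0 -1'
python3 - <<'E'
from h import *
where(); s=snap("wrist"); np.savez("w9.npz",**s); a=cv2.resize(s["img"][95:235,190:330,::-1],None,fx=4,fy=4,interpolation=cv2.INTER_CUBIC)
cv2.imwrite("pics/w9.png",a)
E
```

```text
stand xy [-49.3  25.4] z 191.1 yaw-rel 0.08 F [-11.7  10.4   7.8] gap 53.9 t 26.4
time: 26.85
tool_pos: [607.2, -211.0, 191.6]
tcp_rot: [-180.0, 0.1, 172.0]
ft_force: [0.7, 0.8, -0.0]
finger_gap: 85.0
grip_force: 0.0
time: 27.6
tool_pos: [606.4, -210.4, 329.1]
tcp_rot: [180.0, -0.2, 172.0]
ft_force: [0.6, -0.2, -0.1]
finger_gap: 85.2
grip_force: 0.0
stand xy [-49.1  24. ] z 329.1 yaw-rel -0.0 F [ 0.6 -0.1 -0.1] gap 85.2 t 27.6
```

View pics/w9.png

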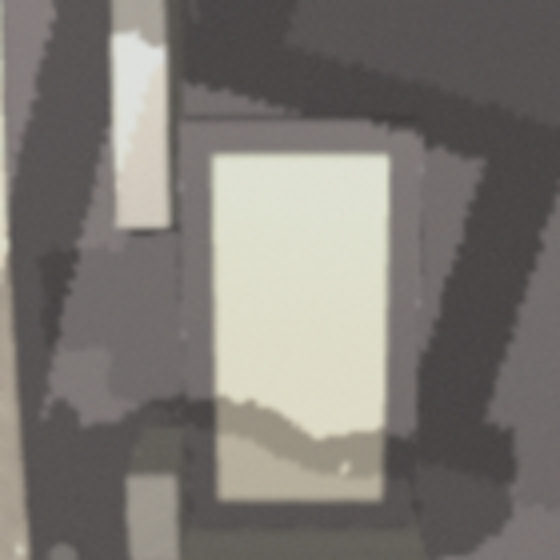

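Squared and tight against the far fence and both side-fence parts. Next the bar.

```bash
python3 -c "
from h import *
go(526,378,329,86)"
```

```text
at [ 606.4 -210.4  329.1] rpy [180.   -0.2 172. ] J6 -105.7 | shift [1.615 5.715 0.011] wz 1.433 t 27.6
```

```bash
for i in 1 2; do python3 -m jog '.16 .57 0 0 0 0 -1;.16 .57 0 0 0 0 -1;.16 .57 0 0 0 0 -1;.16 .57 0 0 0 0 -1;.16 .57 0 0 0 0 -1'>/dev/null; done; python3 -m jog '0 0 0 0 0 .16 -1;0 0 0 0 0 .16 -1;0 0 0 0 0 .16 -1;0 0 0 0 0 .16 -1;0 0 0 0 0 .16 -1' >/dev/null; python3 -m jog '0 0 0 0 0 .16 -1;0 0 0 0 0 .16 -1;0 0 0 0 0 .16 -1;0 0 0 0 0 .16 -1;0 0 0 0 0 0 -1' >/dev/null; python3 -m jog '0 0 0 0 0 0 -1;0 0 0 0 0 0 -1'
python3 - <<'E'
from h import *
s=snap("wrist"); np.savez("w10.npz",**s); cv2.imwrite("pics/w10.png",s["img"][:,:,::-1])
E
```

```text
time: 30.4
tool_pos: [527.7, 376.2, 330.9]
tcp_rot: [-180.0, 0.0, 85.7]
ft_force: [0.0, -0.9, -0.7]
finger_gap: 85.4
grip_force: 0.0
```

View pics/w10.png

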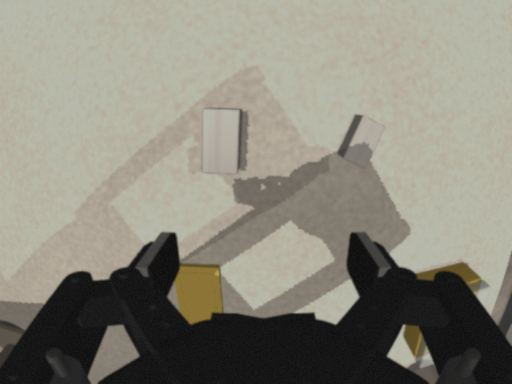

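The bar has been knocked aside. Its top face now spans px (204,109) to (239,172), and the other block at (362,138) is the small one.

Run:
```python
from h import *
s=dict(np.load("w10.npz")); s["wr"]=True
im=s["img"]; print(im[140,195:255].max(1)); print(im[100:185,212].max(1)[::2])
c=quad(s,[(204,108.5),(239.5,109),(238.5,173),(203,173)],34)
go(c[0],c[1],300,None)
```

```text
[171 170 170 171 170 169 168 167 175 182 181 183 183 181 180 181 181 181
 179 178 177 175 174 174 178 179 181 181 180 180 181 179 180 182 182 181
 179 181 182 182 181 176 159 122  85  81 100 113 117 118 124 146 164 174
 179 180 178 176 177 174]
[173 170 169 167 141 177 183 183 183 182 182 182 182 182 181 182 183 181
 181 182 181 180 180 179 179 179 177 176 176 176 176 174 173 173 172 171
 158 174 183 180 182 181 182]
centre [492.4 414.3] long angle 83.4 sides [59.8 32.1 58.7 33.4]
at [527.7 376.2 331. ] rpy [-180.     0.    85.7] J6 35.3 | shift [ 0.354 -0.38   0.31 ] wz 0.0 t 30.4
```

```bash
python3 -m jog '.354 -.38 .3 0 0 0 -1;0 0 .5 0 0 .03 -1;0 0 .3 0 0 0 -1;0 0 .2 0 0 0 -1;0 0 0 0 0 0 -1' >/dev/null; python3 -m jog '0 0 0 0 0 0 -1;0 0 .08 0 0 0 -1;0 0 0 0 0 0 -1' 60; python3 -m jog '0 0 0 0 0 0 .2;0 0 0 0 0 0 1;0 0 0 0 0 0 1;0 0 0 0 0 0 1;0 0 0 0 0 0 1' 80
```

```text
time: 31.45
tool_pos: [492.6, 414.3, 193.2]
tcp_rot: [180.0, 0.0, 83.8]
ft_force: [-0.1, 0.2, -0.4]
finger_gap: 85.4
grip_force: 0.0
time: 32.08
tool_pos: [492.8, 414.6, 193.8]
tcp_rot: [180.0, -0.0, 83.8]
ft_force: [-0.7, -0.5, 5.1]
finger_gap: 32.0
grip_force: 80.8
```

```bash
python3 -m jog '0 0 -.2 0 0 0 1;0 0 -.5 0 0 0 1;0 0 -.5 0 0 0 1;0 0 -.1 0 0 0 1;0 0 0 0 0 0 1'>/dev/null; python3 -m jog '0 0 0 0 0 0 1;0 0 0 0 0 0 1'; python3 -c "
from h import *
go(*W(-125,36),300,82)"
```

```text
time: 32.95
tool_pos: [492.0, 414.0, 320.9]
tcp_rot: [-179.8, 0.1, 83.8]
ft_force: [-0.6, -0.3, -1.2]
finger_gap: 32.2
grip_force: 80.2
at [492.  414.  320.9] rpy [-1.798e+02  1.000e-01  8.380e+01] J6 41.7 | shift [-5.94   1.056  0.221] wz 0.03 t 33.0
```

```bash
for i in 1 2; do python3 -m jog '-.5 .088 0 0 0 0 1;-.5 .088 0 0 0 0 1;-.5 .088 0 0 0 0 1;-.5 .088 0 0 0 0 1;-.5 .088 0 0 0 0 1'>/dev/null; done; python3 -m jog '-.5 .088 0 0 0 0 1;-.44 .088 0 0 0 0.03 1;0 0 0 0 0 0 1;0 0 0 0 0 0 1;0 0 0 0 0 0 1'; python3 -c "
from h import *
where();go(*W(-125,36),215,82)"
```

```text
time: 34.83
tool_pos: [533.4, -186.4, 322.7]
tcp_rot: [-179.9, -0.0, 82.1]
ft_force: [-0.2, -0.7, -1.1]
finger_gap: 32.1
grip_force: 80.1
stand xy [-124.7   37.6] z 322.7 yaw-rel -89.91 F [-0.1 -0.7 -1.1] gap 32.1 t 34.8
at [ 533.4 -186.4  322.7] rpy [-179.9   -0.    82.1] J6 -16.6 | shift [-0.017 -0.002  1.077] wz 0.001 t 34.8
```

```bash
python3 -m jog '-.015 0 .4 0 0 0 1;0 0 .4 0 0 0 1;0 0 .25 0 0 0 1;0 0 .06 0 0 0 1;0 0 0 0 0 0 1'>/dev/null; python3 -m jog '0 0 .02 0 0 0 1;0 0 0 0 0 0 1'>/dev/null; python3 -c "
from h import *
where()"; python3 -m jog '0 0 .02 0 0 0 1;0 0 0 0 0 0 1'>/dev/null; python3 -c "
from h import *
where()"
```

```text
stand xy [-123.9   34.9] z 211.4 yaw-rel -89.99 F [ 0.2  0.1 -1.4] gap 32.0 t 35.7
stand xy [-124.5   35. ] z 208.2 yaw-rel 90.0 F [-0.5 -0.2 -1.3] gap 32.0 t 36.0
```

```bash
python3 -m jog '0 0 .015 0 0 0 1;-.04 0 0 0 0 0 1;0 0 0 0 0 0 1'>/dev/null; python3 -c "
from h import *
where()"; python3 -m jog '-.02 0 0 0 0 0 1;0 0 0 0 0 0 1'>/dev/null; python3 -c "
from h import *
where()"; python3 -m jog '0 .05 0 0 0 0 1;0 .01 0 0 0 0 1;0 0 0 0 0 0 1'>/dev/null; python3 -c "
from h import *
where()"
```

```text
stand xy [-124.4   30.6] z 206.7 yaw-rel 89.99 F [-0.1  0.1 -0.7] gap 32.0 t 36.3
stand xy [-124.4   28.8] z 206.7 yaw-rel 90.0 F [-0.2  0.9 -1.5] gap 31.9 t 36.6
stand xy [-118.3   29.1] z 206.7 yaw-rel -89.98 F [-0.5 -0.1 -1.4] gap 32.3 t 37.0
```

```bash
python3 -m jog '0 .02 0 0 0 0 1;0 0 0 0 0 0 1'>/dev/null; python3 -c "
from h import *
where()"; python3 -m jog '0 .01 0 0 0 0 1;-.02 0 0 0 0 0 1;0 0 0 0 0 0 1'>/dev/null; python3 -c "
from h import *
where()"
```

```text
stand xy [-117.    29.1] z 206.2 yaw-rel -89.99 F [-5.  -0.2  1. ] gap 32.2 t 37.2
stand xy [-116.6   27.8] z 205.9 yaw-rel -89.98 F [-8.9  4.3  3.3] gap 32.2 t 37.6
```

```bash
python3 -m jog '0 -.015 0 0 0 0 1;-.015 0 0 0 0 0 1;0 0 0 0 0 0 1'>/dev/null; python3 -c "
from h import *
where()"; python3 -m jog '-.015 0 0 0 0 0 1;0 0 0 0 0 0 1'>/dev/null; python3 -c "
from h import *
where()"; python3 -m jog '-.01 .015 0 0 0 0 1;0 0 0 0 0 0 1'>/dev/null; python3 -c "
from h import *
where()"
```

```text
stand xy [-117.2   27. ] z 206.2 yaw-rel -89.98 F [-2.8  9.7 -0.3] gap 31.9 t 38.0
stand xy [-117.2   26.6] z 206.2 yaw-rel -89.96 F [-3.7 16.8  2.2] gap 31.5 t 38.2
stand xy [-116.5   26.3] z 206.0 yaw-rel -89.95 F [-10.8  20.3   7.9] gap 31.8 t 38.5
```

```bash
python3 -m jog '0 0 0 0 0 0 .2;0 0 0 0 0 0 -.2;0 0 0 0 0 0 -.2;0 0 0 0 0 0 -.2'>/dev/null; python3 -m jog '0 0 -.3 0 0 0 -1;0 0 -.5 0 0 0 -1;0 0 -.4 0 0 0 -1;0 0 0 0 0 0 -1;0 0 0 0 0 0 -1' >/dev/null; python3 -m jog '0 0 0 0 0 0 -1;0 0 0 0 0 0 -1'
python3 - <<'E'
from h import *
where(); s=snap("wrist"); np.savez("w11.npz",**s); cv2.imwrite("pics/w11.png",cv2.resize(s["img"][60:300,110:430,::-1],None,fx=2.4,fy=2.4,interpolation=cv2.INTER_CUBIC))
E
```

```text
time: 39.83
tool_pos: [540.1, -202.0, 325.2]
tcp_rot: [-179.9, -0.0, 82.0]
ft_force: [-0.0, 0.4, -0.9]
finger_gap: 85.3
grip_force: 0.0
stand xy [-115.8   23.1] z 325.2 yaw-rel -89.99 F [-0.1  0.4 -0.9] gap 85.3 t 39.8
```

View pics/w11.png

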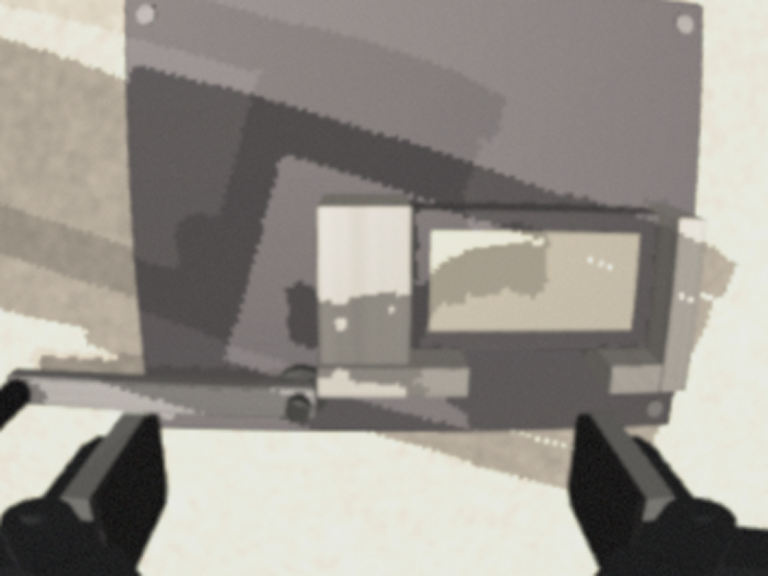

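The bar (365,285) is tight against the stack and the near side fence, and the fingers are clear. Now to shut the latch.

```bash
python3 -c "
from h import *
go(381,-225.3,325,172)"
```

```text
at [ 540.2 -202.   325.4] rpy [-179.9   -0.    82. ] J6 -17.6 | shift [-0.452 -1.544  0.007] wz -1.5 t 39.9
```

```bash
python3 -m jog '-.15 -.515 0 0 0 0 -1;-.15 -.515 0 0 0 0 -1;-.15 -.515 0 0 0 0 -1;0 0 0 0 0 -.15 -1;0 0 0 0 0 -.15 -1'>/dev/null; python3 -m jog '0 0 0 0 0 -.15 -1;0 0 0 0 0 -.15 -1;0 0 0 0 0 -.15 -1;0 0 0 0 0 -.15 -1;0 0 0 0 0 -.15 -1'>/dev/null; python3 -m jog '0 0 0 0 0 -.15 -1;0 0 0 0 0 -.15 -1;0 0 0 0 0 -.15 -1;0 0 0 0 0 0 -1;0 0 0 0 0 0 -1'
python3 - <<'E'
from h import *
go(381,-225.3,218,172)
s=snap("wrist"); im=s["img"]; m=(im.max(2)<50); m[230:]=0; n,l,st,c=cv2.connectedComponentsWithStats(m.astype(np.uint8))
for i in range(1,n):
    if st[i,4]>15: print(st[i],c[i],ray(s,c[i],60))
E
```

```text
time: 41.75
tool_pos: [381.2, -225.2, 326.5]
tcp_rot: [180.0, -0.0, 171.8]
ft_force: [0.8, 0.4, 0.3]
finger_gap: 85.0
grip_force: 0.0
at [ 381.2 -225.2  326.5] rpy [180.   -0.  171.8] J6 -119.0 | shift [ 1.000e-03 -2.000e-03  1.085e+00] wz -0.003 t 41.8
[256 175  14  23 262] [262.20992366 186.08396947] [ 378.86195529 -225.63855167   60.        ]
```

```bash
python3 -m jog '0 0 .5 0 0 0 -1;0 0 .4 0 0 0 -1;0 0 .17 0 0 0 -1;0 0 0 0 0 0 -1;0 0 0 0 0 0 .2' 40 >/dev/null;  python3 -m jog '0 0 0 0 0 0 1;0 0 0 0 0 0 1;0 0 0 0 0 0 1;0 0 0 0 0 0 1' 40; for i in 1 2 3; do python3 -m jog '-.005 .109 0 0 0 .083 1;-.005 .109 0 0 0 .083 1;-.005 .109 0 0 0 .083 1;-.005 .109 0 0 0 .083 1;-.005 .109 0 0 0 .083 1'; done; python3 -c "
from h import *
where()"
```

```text
time: 42.92
tool_pos: [381.5, -225.4, 220.3]
tcp_rot: [-180.0, 0.0, 172.0]
ft_force: [-1.7, 0.6, 5.5]
finger_gap: 11.9
grip_force: 39.0
time: 43.55
tool_pos: [401.1, -174.8, 220.4]
tcp_rot: [-180.0, 0.2, 146.9]
ft_force: [5.1, -4.3, -2.5]
finger_gap: 12.1
grip_force: 38.9
time: 44.18
tool_pos: [440.1, -137.6, 220.5]
tcp_rot: [179.9, 0.3, 122.0]
ft_force: [5.8, -10.7, -4.8]
finger_gap: 11.9
grip_force: 38.9
time: 44.8
tool_pos: [490.8, -120.3, 220.4]
tcp_rot: [179.9, 0.3, 97.1]
ft_force: [1.9, -15.1, -1.9]
finger_gap: 12.1
grip_force: 39.2
stand xy [-176.    97.2] z 220.4 yaw-rel -74.87 F [  4.  -14.7  -1.9] gap 12.1 t 44.8
```

```bash
python3 -m jog '-.02 .109 0 0 0 .083 1;-.015 .109 0 0 0 .083 1;0 0 0 0 0 0 1'>/dev/null; python3 -c "
from h import *
where()"; python3 -m jog '-.005 .07 0 0 0 .05 1;0 0 0 0 0 0 1'>/dev/null; python3 -c "
from h import *
where()"; python3 -m jog '0 .03 0 0 0 0 1;0 0 0 0 0 0 1'>/dev/null; python3 -c "
from h import *
where()"
```

```text
stand xy [-154.3   99.9] z 220.3 yaw-rel -84.62 F [-0.2 -3.2  4.8] gap 12.3 t 45.2
stand xy [-147.9  100.2] z 220.3 yaw-rel -87.54 F [ 0.1 -2.1  6.5] gap 12.1 t 45.4
stand xy [-145.2  100.3] z 220.2 yaw-rel -87.5 F [-1.3 -2.6  5.8] gap 11.9 t 45.7
```

```bash
python3 -m jog '0 .02 0 0 0 0 1;0 0 0 0 0 0 1'>/dev/null; python3 -c "
from h import *
where()"; python3 -m jog '0 .01 0 0 0 0 1;0 0 0 0 0 0 1'>/dev/null; python3 -c "
from h import *
where()"
```

```text
stand xy [-144.   100.3] z 220.2 yaw-rel -87.5 F [-6.3 -3.1 11.3] gap 12.2 t 45.9
stand xy [-143.6  100.3] z 220.0 yaw-rel -87.5 F [-9.9 -3.1 15.1] gap 12.1 t 46.2
```

Hard stop reached, so the latch is shut. Releasing and lifting clear.

```bash
python3 -m jog '0 0 0 0 0 0 .5;0 0 0 0 0 0 0;0 0 0 0 0 0 0;0 0 0 0 0 0 0'>/dev/null; python3 -m jog '0 0 -.3 0 0 0 0;0 0 -.5 0 0 0 0;0 0 -.5 0 0 0 0;0 0 0 0 0 0 0;0 0 0 0 0 0 0' >/dev/null; python3 -m jog '0 0 0 0 0 0 0;0 0 0 0 0 0 0'
python3 - <<'E'
from h import *
s=snap("wrist"); im=s["img"]; m=(im.max(2)<50); m[230:]=0; n,l,st,c=cv2.connectedComponentsWithStats(m.astype(np.uint8))
for i in range(1,n):
    if st[i,4]>15: p=ray(s,c[i],60)[:2]; print(st[i],p,RS.T@(p-C))
# bar & window bright faces in the top view
t=snap("top"); h=t["img"]; g=h.min(2)
for n,(x,y),z,r in(("bar",W(-117,28),46,45),("stack",W(-50,26),28,70)):
    T=np.linalg.inv(t["extrinsics"]); q=T[:3,:3]@[x,y,z]+T[:3,3]; u,v=int(t["cx"]+t["fx"]*q[0]/q[2]),int(t["cy"]+t["fy"]*q[1]/q[2]); w=9 if n=="bar" else 12
    print(n,u,v); print(g[v-16:v+17:2,u-16:u+17:2])
E
```

```text
time: 47.55
tool_pos: [524.4, -121.3, 348.1]
tcp_rot: [-179.9, -0.0, 84.3]
ft_force: [-0.7, 0.1, -0.4]
finger_gap: 42.5
grip_force: 0.0
[255 171  14  20 206] [ 522.99422994 -119.96220303] [-144.19939308  101.96140163]
[216 225   6   5  21] [ 477.51964525 -161.99114832] [-183.3821236    54.01264018]
[305 225   5   5  21] [ 561.06107843 -170.06189624] [-99.53047889  57.64715654]
bar 319 207
[[ 61  62  63  63  63  66  66  66  66  67  68  69  69  70  71  71  71]
 [ 58  59  59  61  62  63  64  64  65  65  66  66  68  68  69  69  69]
 [ 54  55  57  57  59  60  61  62  63  63  64  64  65  66  66  68  67]
 [ 50  51  53  54  57  57  59  59  60  61  62  63  63  63  65  65  65]
 [ 46  47  48  50  53  54  54  56  57  58  59  61  62  62  62  64  63]
 [ 53  50  46  45  46  49  50  53  53  55  56  56  58  58  59  61  62]
 [ 53  62  62  56  50  46  45  47  49  51  52  53  54  56  55  58  59]
 [ 39  45  54  56  62  62  55  49  44  43  47  48  50  52  54  54  55]
 [ 38  38  38  38  44  54  57  58  51  45  41  45  45  46  49  49  52]
 [ 37  37  37  37  36  38  38  38  37  42  56  69  78  68  52  47  47
[... 732 characters left out ...]
77 78 79 80 81 81 82 83 83 83 84 83 83 83 83 83 83]
 [74 75 75 76 77 78 80 80 81 81 82 83 83 83 84 84 83]
 [71 73 74 74 75 76 76 77 78 79 80 81 82 82 83 82 83]
 [71 71 72 72 72 73 73 75 76 76 76 78 79 79 80 81 82]
 [69 69 70 70 71 71 72 72 73 74 74 76 77 77 78 79 80]
 [67 68 67 69 69 70 70 71 71 73 72 73 74 74 74 75 77]
 [65 66 66 67 68 68 70 70 69 70 71 71 72 73 72 73 74]
 [64 63 65 67 66 67 68 67 68 69 71 70 69 71 70 71 73]
 [61 62 63 64 64 64 66 66 67 68 68 68 69 69 71 71 72]
 [58 59 60 62 62 63 64 65 64 66 66 66 68 68 70 69 70]
 [53 55 56 58 60 61 61 62 63 63 63 65 67 66 67 68 68]
 [49 51 54 55 56 58 58 58 61 60 62 63 64 64 66 66 66]
 [45 47 49 51 52 53 54 55 57 58 58 60 61 61 63 63 64]]
```

```bash
python3 -c "
from bench import *
print(hand_in())"
```

```text
the job is handed in; nothing more can be done
None
```

The job is handed in, with no verdict returned: both cassettes found on the bench were stacked and pushed tight into the corner, the bar was pushed home against the stack and side fence, and the latch was swung shut to its stop.

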